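# Knock out the key and crack open a two-part cake mould with a wedge

## Task

Please crack open the aluminium two-ball cake mould for me. First press its red ejector slide all the way across so that it pushes the brass key clear of the lug of the upper half; then take the white wedge by its blue grip and push it, thin end first, into the pry notch in the middle of the mould's front (under the red triangle) until the front of the upper half has just come up off the lower half, a few millimetres (about 4) and no more. Finish while still holding the wedge in there, with nothing but the wedge carrying the front of the upper half, so that I can run a knife round the seam, and do not shift the other things on the worktop.

Things in the scene. Friction and masses are not known exactly. Their poses are not given: they have to be found in the camera images.
- mould_base: Lower half of an aluminium cake mould, fixed: flange on four legs, top face at z = 46 mm. Origin on the worktop under the mould's middle; +x from its front (robot side) to its rear, +y left, z up ('M' below, mm). Registers at rear and sides keep the upper half from sliding more than 2 mm.
- ledge (a point): M (-91, 0, 46): middle of the landing on the lower half's flange, which sticks out in front of the upper half as a ledge, x = -112 to -70. The wedge slides in along M +x on it, between two ribs 4 mm high with inner faces at y = +-23. Left on the ledge: ejector, then the key's cheek (y = 79 to 89) and guide (y = 110 to 162), tops z = 69.
- mould_top: Upper half, loose, about 0.8 kg: flange 140 x 220 x 10 mm with two domes (86 mm across, tops 55 mm above its underside) at y = +-56. Origin mid underside, at M (0, 0, 46), axes as M; front edge at x = -70. Its lug, 14 wide, 8 thick, sticks out forward at y = 93 to 107, x = -97 to -70; the key over the lug locks it down (1.5 mm play).
- pry_notch (a point): M (-70, 0, 46): middle of the mouth of the pry notch, a recess under the upper half's front edge (red triangle above), 44 wide, 6 high, 45 mm deep. The wedge meets its upper edge when the tip is 12 mm past the mouth and then lifts it 1 mm per 4 mm pushed; tip 30 mm past the mouth is about right (24 to 37 will do; parts give about 0.5 mm). Pushing takes 5 to 20 N.
- top_lip (a point): Middle of the upper edge of the pry notch, on the upper half's front edge. Mould shut: 6 mm above the ledge (52 mm above the worktop); its rise is the gap opened.
- key: Brass locking key, bar 10 x 40 x 8 mm, loose, long along M y. Origin mid underside; starts at M (-84, 101, 54), in cheek and guide. Clear of the lug when its origin is beyond y = 128; the ejector leaves it near y = 133, in the guide (end stop at y = 157).
- ejector (a joint): Red ejector slide, m: 0 at rest, 0.032 pressed fully across (toward M +y, left). Its spring pushes back with 1.6 N at rest, 4.5 N fully pressed, and returns it when let go; the key stays out.
- ejector_tab (a point): Middle of the face to press on the ejector's red thumb tab; the face looks to M -y, 22 mm wide along x, z = 48 to 82; the tab is 8 mm thick. At rest at M (-84, 34, 70); moves with the slide. Beside it (y < 34) and over the upper half's flange the room is free above z = 57 as far as the domes.
- wedge: White wedge with blue grip block, loose, 0.1 kg, flat side down on the worktop. Origin: underside below the grip's middle; x points to the thin end. Grip 38 (x) x 24 (y) x 50 (z) mm, pinch across y. Blade 34 mm wide, 3 mm thick at the tip (x = 92), rising 1 mm per 4 mm to 23 mm at x = 12.
- wedge_tip (a point): Middle of the thin end of the wedge, on its underside (wedge x = 92).
- jug: White plastic measuring jug, 120 x 169 x 135 mm, origin under its middle; leave alone.
- jar: Spice jar with red cap, 45 mm across, 106 mm high, origin under its middle; leave alone.
- salt_box: Small white-blue-red carton, 38 x 58 x 86 mm, origin under its middle; leave alone.
- timer: Red wind-up kitchen timer, 68 mm across, 53 mm high, origin under its middle; leave alone.
- muffin: Filled muffin in a white paper case, 68 mm across, 35 mm high, origin under its middle; leave alone.

How it is judged:
By the outcome, as a careful person would: the job done as asked, in the order asked, and still so for the second after the job is handed in, while the arm keeps its last pose, push and grip.
It also fails if it takes over 51 s, if anything falls off the work surface, if the arm or the gripper's body presses on something with over 40 N, if the wrist force passes 120 N, or if a joint passes its speed limit or range.

## Robot

A 7-joint arm with a two-finger parallel gripper is mounted at the origin on a cart in front of the work surface, level with it; the furniture and walls round the work are solid. World frame = base frame: x ahead of the robot, y to its left, z up, the work surface at z = 0. Lengths are in m, angles in rad, forces in N, time in s.
With the tool pointing down it reaches from about 0.425 to 0.925 m from the base axis. Payload 6.8 kg.
Tool frame: the origin (TCP) lies midway between the tips of the shut fingers; the grasp point (between the pads) lies 19 mm behind it; z points along the fingers, y is the line along which they close (so a half turn about z gives the same grasp; the last joint's range is limited). The gripper opens to 85 mm and grips with 20 to 120 N. Pads are 22 mm wide; open, the fingers measure 114 mm over their backs; the gripper's body (76 mm by 85 mm) begins 54 mm behind the grasp point. The pads swing forward as they close: fully open they stand 13 mm farther back than shut.
Start: joints at [-1.217, 0.477, 0.022, 1.555, -0.011, 1.109, -0.083], TCP at [0.301, 0.604, 0.231] pointing down, gripper open.
Joint ranges: [-2.96, 2.96], [-0.34, 2.1], [-1.41, 1.46], [0.24, 2.44], [-1.37, 4.51], [0.17, 1.92], [-2.96, 2.96]. Speed limits (rad/s): [2.39, 2.39, 3.14, 3.14, 3.14, 3.14, 3.14].

## Interface

Orientations are given as a rotation vector (axis times angle).
In Python, from bench import status, vision, r gives the robot as it stands. The module is installed in compiled form; this text tells all that it offers.
- The arm moves only by the shell command python3 -m handwheel 'ROWS' [OPENING] [FORCE]. ROWS is JSON, a list of rows, each an object with "dp": the shift along the tool's x, y, z in m, a list of three; "delta_rot": the turn, a rotation vector about the tool's x, y, z in rad, a list of three. In form: [{"dp": [x, y, z], "delta_rot": [rx, ry, rz]}, ...]. A call has 1 to 12 rows; each row is the pose to reach, as a shift and turn from the pose commanded when the call began, along the tool's axes at that moment; what a row does not reach only later rows make up. A row lasts 1/8 s, in which the tool goes at most 62.5 mm and 10.7 degrees, less where a joint would pass 70% of its speed; a pose out of reach is approached as far as the arm can. A call with a gripper value outside its range is refused whole. OPENING is the opening, from 0 (shut) to 1 (fully open), set as the call begins (- or left out, the last holds). The fingers move at their own pace and stop on an object; FORCE is the grip in N (left out, the last holds). Time passes only in rows, so rows that repeat a pose let the fingers close. It gives the time, the measured TCP pose, the force, the opening and the grip force at its end, in the units of the state.
- status.get_obs(): the state, without advancing time (a new reading comes with each control period).
- vision.grab_frame(name): name is "scene" or "top" or "wrist"; returns a dict with "img" (420x560x3 uint8, blue, green, red), "fovy" (degrees; the focal length in pixels is half the picture's height over the tangent of half this angle, whatever the lens; pixels are square), "cx", "cy" (the principal point, pixels), "world_from_camera" (4x4, takes a point from camera to world coordinates). Camera axes: x right, y up, looking along -z (the intrinsics and any distortion apply to the point x, -y, -z); pixel columns grow to the right and rows downward; lengths in m; the calibration is good to about 2 mm. A picture is of the moment at which its call begins. There is no depth.
- r.hand_in(): hands the job in; it is judged then, once.
The state is a dict: "clock": time; "joints": joint angles; "qvel": joint speeds; "tau": joint torques, N m; "tcp_pos": TCP position; "orientation": TCP orientation; "contact_force": force on the tool from outside, world axes, zero at the start; "moment": the same for the moment, N m; "grip_width": finger opening in m; "gripper_force": force on a finger pad.
Only numpy, scipy, OpenCV 4.12 (cv2) and the standard library are available. Lean on these libraries where they do the work, as an engineer would, in place of code of your own. Each camera call takes 0.05 s, during which the arm holds its last target. There are 200 camera calls.

## Working session

There is one attempt and no reset: what is moved stays moved. The work goes in short steps, Python scripts to look and compute and a shell command to move; the robot and the scene stay as the last step left them, time stands still between calls to the robot, and variables do not carry over. Pictures are saved under pics/ and viewed, at most 10 in all, crops included, and the job is handed in when it is done.

```bash
mkdir -p pics; cat > h.py <<'E'
import numpy as np,cv2
from bench import status,vision,r
from scipy.spatial.transform import Rotation as R
import pickle
def snap(n,f):
    d=vision.grab_frame(n);cv2.imwrite(f'pics/{f}.png',d['img']);pickle.dump(d,open(f'pics/{f}.pkl','wb'));return d
def ray(d,u,v):
    h=d['img'].shape[0];f=h/2/np.tan(np.radians(d['fovy'])/2)
    T=d['world_from_camera'];T=np.array(T)
    c=np.array([(u-d['cx'])/f,-(v-d['cy'])/f,-1]);w=T[:3,:3]@c
    return T[:3,3],w/np.linalg.norm(w)
def atz(d,u,v,z):
    o,w=ray(d,u,v);return o+w*(z-o[2])/w[2]
def tri(*a):
    A=np.zeros((3,3));b=np.zeros(3);L=[]
    for d,u,v in a:
        o,w=ray(d,u,v);P=np.eye(3)-np.outer(w,w);A+=P;b+=P@o;L.append((o,w))
    p=np.linalg.solve(A,b);return p,[round(1e3*np.linalg.norm(np.cross(p-o,w)),1) for o,w in L]
def proj(d,p):
    T=np.array(d['world_from_camera']);c=T[:3,:3].T@(np.array(p)-T[:3,3]);h=d['img'].shape[0];f=h/2/np.tan(np.radians(d['fovy'])/2)
    return np.array([d['cx']+f*c[0]/-c[2],d['cy']-f*c[1]/-c[2]])
def load(f): return pickle.load(open(f'pics/{f}.pkl','rb'))
E
python3 - <<'E'
from h import *
np.set_printoptions(precision=4,suppress=True)
o=status.get_obs();print(o)
for n in('scene','top','wrist'):
    d=snap(n,n+'0');print(n,{k:v for k,v in d.items() if k!='img'})
a,b=[cv2.imread(f'pics/{n}0.png') for n in('scene','top')]
E
```

```text
{'clock': 0.0, 'joints': array([-1.2171,  0.4778,  0.0224,  1.5564, -0.0115,  1.1093, -0.0831]), 'qvel': array([-0.0019,  0.0014,  0.0002, -0.0013,  0.0011, -0.    , -0.0002]), 'tau': array([ -0.0006, -59.6452,   1.6079, -28.1198,   0.0126,   0.0095,
        -0.    ]), 'tcp_pos': array([0.3005, 0.6038, 0.2303]), 'orientation': array([-0.7189, -3.0579,  0.0029]), 'contact_force': array([ 0.1638,  0.2626, -0.0189]), 'moment': array([0.0199, 0.0321, 0.0199]), 'gripper_force': 0.0, 'grip_width': 0.08548323067393832}
scene {'fovy': 52.47457332907551, 'cx': 273.9801141022004, 'cy': 207.03182961958865, 'world_from_camera': array([[-0.9965,  0.0586, -0.0599,  0.515 ],
       [-0.0828, -0.5812,  0.8095,  0.8106],
       [ 0.0126,  0.8116,  0.584 ,  0.6039],
       [ 0.    ,  0.    ,  0.    ,  1.    ]])}
top {'fovy': 44.22249195673691, 'cx': 284.6401226182068, 'cy': 206.74202420399894, 'world_from_camera': array([[-0.0198,  0.9862, -0.1643,  0.326 ],
       [-0.9998, -0.0198,  0.0017,  0.021 ],
       [-0.0016,  0.1643,  0.9864,  1.5329],
       [ 0.    ,  0.    ,  0.    ,  1.    ]])}
wrist {'fovy': 60.30984815297415, 'cx': 277.27912291116195, 'cy': 214.63323810202743, 'world_from_camera': array([[ 0.4461, -0.8548, -0.2652,  0.232 ],
       [ 0.895 ,  0.4258,  0.1331,  0.6374],
       [-0.0009, -0.2967,  0.955 ,  0.3719],
       [ 0.    ,  0.    ,  0.    ,  1.    ]])}
```

View pics/scene0.png

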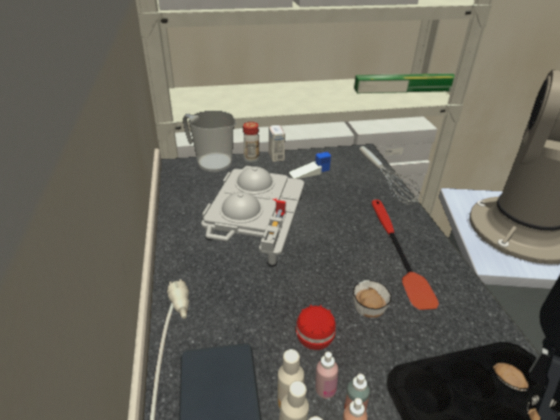

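View pics/top0.png

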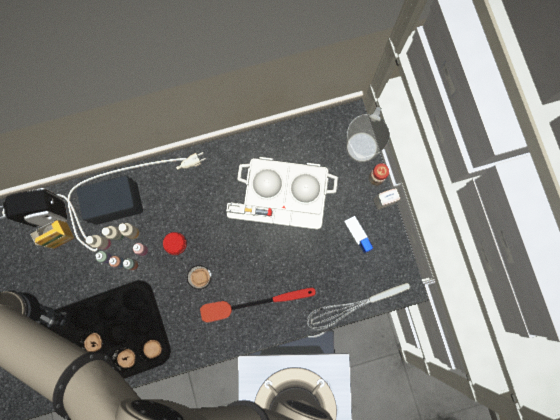

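```bash
python3 - <<'E'
from h import *
np.set_printoptions(precision=3,suppress=True)
d=load('top0');print(proj(d,[0,0,0]))
for n,u,v in(('notch',284,207),('wedge',366,244),('jug',363,140),('salt',390,198),('timer',174,243),('tab',270,212)):print(n,atz(d,u,v,0.03))
a=cv2.imread('pics/top0.png')[150:265,220:380];cv2.imwrite('pics/topc.png',cv2.resize(a,None,fx=5,fy=5,interpolation=cv2.INTER_CUBIC))
a=cv2.imread('pics/scene0.png')[140:260,195:345];cv2.imwrite('pics/scc.png',cv2.resize(a,None,fx=5,fy=5,interpolation=cv2.INTER_CUBIC))
E
```

```text
[295.224 409.774]
notch [0.576 0.02  0.03 ]
wedge [ 0.462 -0.216  0.03 ]
jug [ 0.775 -0.222  0.03 ]
salt [ 0.596 -0.293  0.03 ]
timer [0.476 0.343 0.03 ]
tab [0.561 0.062 0.03 ]
```

View pics/topc.png

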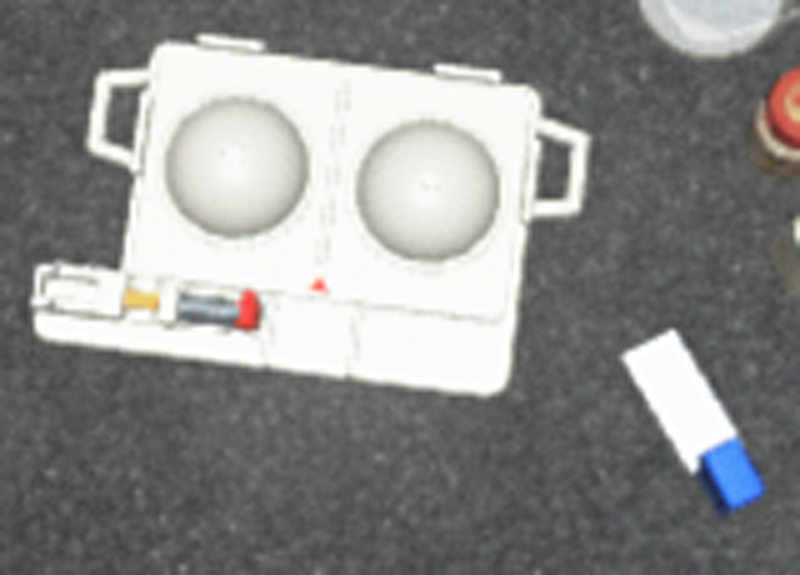

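View pics/scc.png

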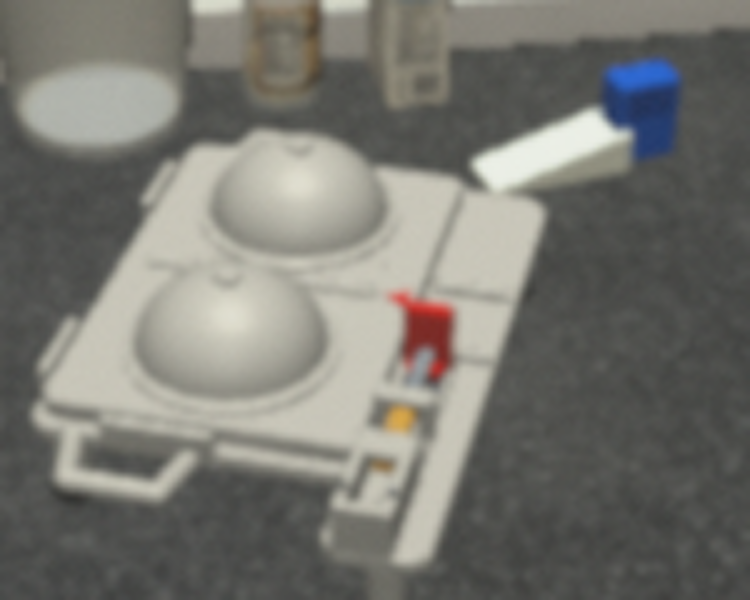

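```bash
cat > fit.py <<'E'
from h import *
from scipy.optimize import least_squares
def c(d,u,v):
    a=(220,150) if d=='t' else (195,140); return a[0]+(u+.5)/5-.5,a[1]+(v+.5)/5-.5
def pose(x,P):
    P=np.array(P)/1e3; cs,sn=np.cos(x[2]),np.sin(x[2]); return [x[0]+cs*P[0]-sn*P[1],x[1]+sn*P[0]+cs*P[1],P[2]+(x[3] if len(x)>3 else 0)]
def fit(obs,x0):
    f=lambda x:np.concatenate([proj(d,pose(x,P))-uv for d,P,uv in obs])
    s=least_squares(f,x0,loss='soft_l1',f_scale=.7); return s.x,f(s.x).reshape(-1,2)
E
python3 - <<'E'
from fit import *
np.set_printoptions(precision=4,suppress=True)
t,s=load('top0'),load('scene0')
O=lambda cam,P,u,v:(t if cam=='t' else s,P,c(cam,u,v))
obs=[O('t',(0,56,101),232,155),O('t',(0,-56,101),430,185),O('s',(0,56,101),230,272),O('s',(0,-56,101),298,145),
O('t',(70,110,56),152,42),O('t',(70,-110,56),542,92),O('t',(-70,-110,56),500,318),
O('s',(-70,-110,56),462,180),O('s',(70,110,56),45,400),
O('t',(-112,23,48),268,366),O('t',(-112,-23,48),350,377),O('s',(-112,-23,48),508,297),O('s',(-112,23,48),495,360),
O('t',(-84,38,82),249,308),O('s',(-84,38,82),432,304)]
x,e=fit(obs,[.65,.02,-.1,0]);print(x,np.degrees(x[2]));print(e)
w=[O('t',(92,17,1.5),623,357),O('t',(92,-17,1.5),675,330),O('t',(19,12,50),700,457),O('t',(19,-12,50),738,437),O('t',(-19,-12,50),766,490),
O('s',(92,17,1.5),494,192),O('s',(92,-17,1.5),473,167),O('s',(19,12,50),618,88),O('s',(-19,12,50),680,76),O('s',(-19,12,0),676,155),O('s',(-19,-12,50),655,60),O('s',(19,-12,50),604,68),O('s',(19,12,0),636,160)]
x,e=fit(w,[.46,-.21,.5,0]);print(x,np.degrees(x[2]));print(e)
E
```

```text
[ 0.6338  0.0137 -0.1362 -0.0008] -7.801963884458198
[[ 0.2383 -0.237 ]
 [-0.0789 -1.7572]
 [-0.1119 -0.9163]
 [-0.2382 -1.6156]
 [ 1.4942  0.4721]
 [-2.1683 -1.1111]
 [ 1.2405  0.5204]
 [ 0.3693 -0.1477]
 [-1.5789  0.7653]
 [ 0.2995  0.3109]
 [-0.3358 -0.0648]
 [ 1.7394  1.0375]
 [ 0.7387  0.0052]
 [-0.2338  0.014 ]
 [-0.1318  0.6492]]
[ 0.4597 -0.2147  0.4546  0.0002] 26.047859454389638
[[ 0.0726 -0.2277]
 [-0.3225  0.0295]
 [ 0.1193 -0.9686]
 [-0.1571 -0.7654]
 [ 0.6035  0.3649]
 [ 0.3852  0.6055]
 [-0.3726 -0.5911]
 [ 0.7024 -0.0094]
 [ 1.0072  0.0287]
 [ 0.1473  0.2286]
 [ 1.9245 -0.7709]
 [-0.4217 -0.0858]
 [-4.2552  1.6887]]
```

```bash
cat > go.py <<'E'
from h import *
def rot(psi):
    a=np.radians(psi);y=np.array([np.cos(a),np.sin(a),0]);z=np.array([0,0,-1.]);return np.c_[np.cross(y,z),y,z]
def delta(pos,psi,pr=True):
    o=status.get_obs();A=R.from_rotvec(o['orientation']).as_matrix()
    dp=A.T@(np.array(pos)-o['tcp_pos']);dr=R.from_matrix(A.T@rot(psi)).as_rotvec()
    if pr: print('dp',dp.round(4),'dr',dr.round(4),'q',o['joints'].round(2),'tcp',o['tcp_pos'].round(4),'t',round(o['clock'],2))
E
python3 - <<'E'
from go import *; from fit import pose
x=[.6338,.0137,-.1362,0]
p=pose(x,(-84,4,160));print(p);delta(p,-7.8+90)
E
```

```text
[np.float64(0.5511210319902744), np.float64(0.029068417252494674), np.float64(0.16)]
dp [-0.4804 -0.4029  0.0712] dr [-1.400e-03 -1.000e-04 -3.256e-01] q [-1.22  0.48  0.02  1.56 -0.01  1.11 -0.08] tcp [0.3005 0.6039 0.2305] t 0.15
```

```bash
python3 -m handwheel '[{"dp":[-0.04,-0.03,0],"delta_rot":[0,0,-0.08]},{"dp":[-0.08,-0.07,0],"delta_rot":[0,0,-0.16]},{"dp":[-0.48,-0.403,0.03],"delta_rot":[0,0,-0.3256]},{"dp":[-0.48,-0.403,0.03],"delta_rot":[0,0,-0.3256]},{"dp":[-0.48,-0.403,0.03],"delta_rot":[0,0,-0.3256]},{"dp":[-0.48,-0.403,0.03],"delta_rot":[0,0,-0.3256]},{"dp":[-0.48,-0.403,0.03],"delta_rot":[0,0,-0.3256]},{"dp":[-0.48,-0.403,0.03],"delta_rot":[0,0,-0.3256]},{"dp":[-0.48,-0.403,0.03],"delta_rot":[0,0,-0.3256]},{"dp":[-0.48,-0.403,0.03],"delta_rot":[0,0,-0.3256]},{"dp":[-0.48,-0.403,0.03],"delta_rot":[0,0,-0.3256]},{"dp":[-0.48,-0.403,0.03],"delta_rot":[0,0,-0.3256]}]' 0 40
python3 -m handwheel '[{"dp":[0,0,0],"delta_rot":[0,0,0]},{"dp":[0,0,0],"delta_rot":[0,0,0]}]'
python3 - <<'E'
from go import *; from fit import pose
x=[.6338,.0137,-.1362,0]
p=pose(x,(-84,4,160));delta(p,-7.8+90)
d=snap('wrist','w1');cv2.imwrite('pics/w1b.png',cv2.resize(d['img'],(800,600),interpolation=cv2.INTER_CUBIC))
E
```

```text
clock: 1.65
tcp_pos: [0.5511, 0.0275, 0.201]
orientation: [-0.22, -3.133, 0.001]
contact_force: [-0.9, 0.7, 0.1]
grip_width: -0.0003
gripper_force: 0.0
clock: 1.9
tcp_pos: [0.5505, 0.0315, 0.2013]
orientation: [-0.209, -3.134, -0.001]
contact_force: [-0.2, 0.5, 0.6]
grip_width: -0.0
gripper_force: 0.0
dp [-0.001  -0.0024  0.0413] dr [ 0.0006 -0.0004  0.0027] q [-0.34  0.31  0.21  1.9  -0.08  0.94  1.34] tcp [0.5505 0.0315 0.2013] t 1.9
```

View pics/w1b.png

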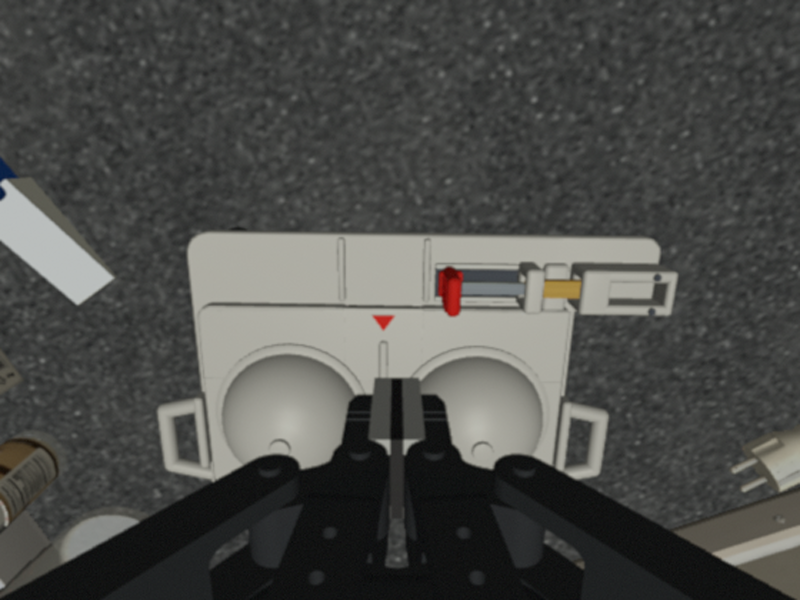

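```bash
python3 - <<'E'
from fit import *
np.set_printoptions(precision=4,suppress=True)
w=load('w1');print('tcp',proj(w,status.get_obs()['tcp_pos'])*1.4286)
k=lambda P,u,v:(w,P,((u+.5)/1.42857-.5,(v+.5)/1.42857-.5))
obs=[k((-112,-23,50),342,238),k((-112,23,50),427,240),k((-70,-23,50),343,303),k((-70,23,50),428,305),k((-70,-110,56),199,304),k((-70,110,56),575,309)]
for x0 in([.63,.02,-.13],[.63,.02,-.13,0]):
    x,e=fit(obs,x0);print(x,np.degrees(x[2]));print(e)
for P in((-84,34,82),(-84,42,82),(-84,34,48),(-95,34,82),(-73,34,82),(0,56,101),(0,-56,101)):print(P,proj(w,pose(x,P))*1.42857)
E
```

```text
tcp [397.0513 408.7223]
[ 0.6318  0.0134 -0.1452] -8.318596159584821
[[ 2.9326 -3.1115]
 [ 0.0462 -3.8943]
 [ 3.1074  0.8462]
 [-2.0813  0.0046]
 [-1.6258  1.1768]
 [-0.1209  0.3912]]
[ 0.6324  0.0136 -0.145  -0.002 ] -8.309097951644631
[[ 3.4195 -2.7817]
 [ 0.1362 -3.5783]
 [ 3.5769  0.8299]
 [-1.9772 -0.024 ]
 [-0.4203  1.1696]
 [-0.7299  0.3239]]
(-84, 34, 82) [449.7378 297.4008]
(-84, 42, 82) [464.8227 297.5545]
(-84, 34, 48) [443.9754 281.3743]
(-95, 34, 82) [450.6153 277.2297]
(-73, 34, 82) [448.8811 317.0968]
(0, 56, 101) [487.2679 456.0649]
(0, -56, 101) [280.912  454.2473]
```

```bash
python3 - <<'E'
from go import *; from fit import pose
x=[.6325,.0136,-.1415,0]
delta(pose(x,(-84,2,64)),-8.1+90)
E
```

```text
dp [ 0.0004 -0.004   0.1373] dr [ 0.0005 -0.0002  0.0077] q [-0.34  0.31  0.21  1.9  -0.08  0.94  1.34] tcp [0.5506 0.0313 0.2013] t 1.95
```

```bash
python3 -m handwheel '[{"dp":[0,-0.004,0.03],"delta_rot":[0,0,0.0077]},{"dp":[0,-0.004,0.08],"delta_rot":[0,0,0.0077]},{"dp":[0,-0.004,0.12],"delta_rot":[0,0,0.0077]},{"dp":[0,-0.004,0.137],"delta_rot":[0,0,0.0077]},{"dp":[0,-0.004,0.137],"delta_rot":[0,0,0.0077]},{"dp":[0,-0.004,0.137],"delta_rot":[0,0,0.0077]}]' && python3 -m handwheel '[{"dp":[0,0.01,0],"delta_rot":[0,0,0]},{"dp":[0,0.02,0],"delta_rot":[0,0,0]},{"dp":[0,0.03,0],"delta_rot":[0,0,0]},{"dp":[0,0.035,0],"delta_rot":[0,0,0]},{"dp":[0,0.035,0],"delta_rot":[0,0,0]}]'
python3 -m handwheel '[{"dp":[0,0.006,0],"delta_rot":[0,0,0]},{"dp":[0,0.012,0],"delta_rot":[0,0,0]},{"dp":[0,0.012,0],"delta_rot":[0,0,0]},{"dp":[0,0.012,0],"delta_rot":[0,0,0]}]'
```

```text
clock: 2.7
tcp_pos: [0.5516, 0.026, 0.0658]
orientation: [0.225, 3.131, 0.001]
contact_force: [0.1, -0.3, 0.4]
grip_width: -0.0001
gripper_force: 0.0
clock: 3.32
tcp_pos: [0.5556, 0.0605, 0.0644]
orientation: [0.225, 3.133, -0.0]
contact_force: [0.6, -2.9, 1.3]
grip_width: 0.0
gripper_force: 1.4
clock: 3.82
tcp_pos: [0.5573, 0.0721, 0.0643]
orientation: [0.226, 3.133, -0.0]
contact_force: [1.2, -3.5, 2.6]
grip_width: -0.0002
gripper_force: 1.9
```

```bash
for i in 1; do python3 -m handwheel '[{"dp":[0,0.004,0],"delta_rot":[0,0,0]},{"dp":[0,0.006,0],"delta_rot":[0,0,0]},{"dp":[0,0.006,0],"delta_rot":[0,0,0]}]'; python3 -m handwheel '[{"dp":[0,0.003,0],"delta_rot":[0,0,0]},{"dp":[0,0.004,0],"delta_rot":[0,0,0]},{"dp":[0,0.004,0],"delta_rot":[0,0,0]}]';done
```

```text
clock: 4.2
tcp_pos: [0.5579, 0.0761, 0.0643]
orientation: [-0.228, -3.133, 0.003]
contact_force: [0.4, -8.3, 4.8]
grip_width: -0.0001
gripper_force: 4.0
clock: 4.58
tcp_pos: [0.5578, 0.0765, 0.0642]
orientation: [-0.233, -3.131, 0.009]
contact_force: [-0.4, -15.1, 6.0]
grip_width: 0.0001
gripper_force: 8.0
```

```bash
python3 -m handwheel '[{"dp":[0,-0.02,0],"delta_rot":[0,0,0]},{"dp":[0,-0.045,0],"delta_rot":[0,0,0]},{"dp":[0,-0.05,-0.03],"delta_rot":[0,0,0]},{"dp":[0,-0.05,-0.08],"delta_rot":[0,0,0]},{"dp":[0,-0.05,-0.136],"delta_rot":[0,0,0]},{"dp":[0,-0.05,-0.136],"delta_rot":[0,0,0]},{"dp":[0,-0.05,-0.136],"delta_rot":[0,0,0]},{"dp":[0,-0.05,-0.136],"delta_rot":[0,0,0]}]' 1 && python3 - <<'E'
from fit import *
d=snap('wrist','w2')
x=[.6325,.0136,-.1415]
q=[proj(d,pose(x,P)) for P in((-84,113,62),(-84,128,62),(-84,153,62))];print([((a-[280,140])*5).round() for a in q])
cv2.imwrite('pics/w2c.png',cv2.resize(d['img'][140:260,280:440],None,fx=5,fy=5,interpolation=cv2.INTER_CUBIC))
E
```

```text
clock: 5.58
tcp_pos: [0.5501, 0.033, 0.1986]
orientation: [-0.225, -3.13, 0.001]
contact_force: [0.7, -0.3, 0.2]
grip_width: 0.0854
gripper_force: 0.0
[array([650., 317.]), array([744., 317.]), array([901., 317.])]
```

View pics/w2c.png

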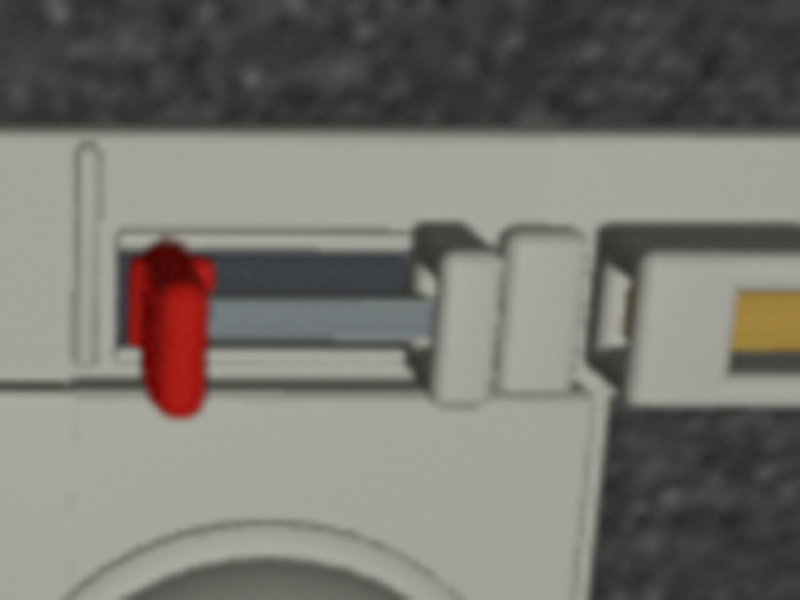

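```bash
python3 - <<'E'
from go import *
delta([.46,-.215,.17],116)
E
```

```text
dp [ 0.0538 -0.2582  0.029 ] dr [ 2.000e-04 -3.300e-03 -5.972e-01] q [-0.35  0.31  0.22  1.9  -0.08  0.94  1.33] tcp [0.5502 0.0329 0.1986] t 5.62
```

```bash
python3 -m handwheel '[{"dp":[0.054,-0.258,0.029],"delta_rot":[0,-0.003,-0.6]},{"dp":[0.054,-0.258,0.029],"delta_rot":[0,-0.003,-0.6]},{"dp":[0.054,-0.258,0.029],"delta_rot":[0,-0.003,-0.6]},{"dp":[0.054,-0.258,0.029],"delta_rot":[0,-0.003,-0.6]},{"dp":[0.054,-0.258,0.029],"delta_rot":[0,-0.003,-0.6]},{"dp":[0.054,-0.258,0.029],"delta_rot":[0,-0.003,-0.6]},{"dp":[0.054,-0.258,0.029],"delta_rot":[0,-0.003,-0.6]},{"dp":[0.054,-0.258,0.029],"delta_rot":[0,-0.003,-0.6]},{"dp":[0.054,-0.258,0.029],"delta_rot":[0,-0.003,-0.6]}]' 1 && python3 - <<'E'
from go import *
delta([.46,-.215,.17],116)
d=snap('wrist','w3');cv2.imwrite('pics/w3b.png',cv2.resize(d['img'],(800,600),interpolation=cv2.INTER_CUBIC))
E
```

```text
clock: 6.75
tcp_pos: [0.4614, -0.2139, 0.1712]
orientation: [-0.713, 3.057, 0.0]
contact_force: [0.6, -1.2, -0.4]
grip_width: 0.0855
gripper_force: 0.0
dp [ 0.0018 -0.0004  0.0012] dr [-0.0006  0.003   0.0043] q [ 0.12  0.28  0.22  2.02 -0.08  0.85  2.42] tcp [ 0.4614 -0.2139  0.1712] t 6.75
```

View pics/w3b.png

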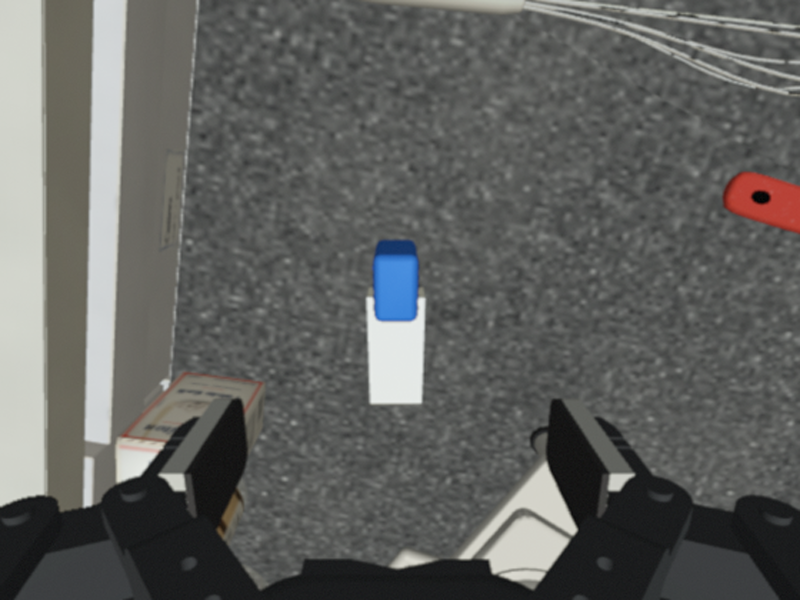

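```bash
python3 - <<'E'
from fit import *; from go import *
np.set_printoptions(precision=4,suppress=True)
w=load('w3')
k=lambda P,u,v:(w,P,((u+.5)/1.42857-.5,(v+.5)/1.42857-.5))
obs=[k((92,17,1.5),369.5,404),k((92,-17,1.5),423,404),k((19,12,50),375,321),k((19,-12,50),418.5,321),k((-19,12,50),374,252),k((-19,-12,50),418.5,252),k((-19,12,0),377,240),k((-19,-12,0),416,240)]
# image left = M? try both
for x0 in([.46,-.215,.45],[.46,-.215,.45,0]):
    x,e=fit(obs,x0);print(x,np.degrees(x[2]));print(e)
delta([x[0],x[1],.012],np.degrees(x[2])+90)
E
```

```text
[ 0.4576 -0.2167  0.4578] 26.23232098126999
[[ 35.6863  -1.5916]
 [-37.2816  -1.5835]
 [ 29.4308   1.1414]
 [-32.2415   1.15  ]
 [ 30.7323   0.7382]
 [-32.9757   0.7485]
 [ 26.3517  -2.4063]
 [-28.5632  -2.3972]]
[ 0.461  -0.2145  0.4576 -0.0136] 26.220142367797845
[[ 35.4825  -4.4762]
 [-36.0851  -4.4749]
 [ 29.3157   0.2748]
 [-30.8383   0.2771]
 [ 30.5926   2.3011]
 [-31.4681   2.3044]
 [ 26.3309  -0.5711]
 [-27.3896  -0.568 ]]
dp [ 0.0009 -0.0001  0.1593] dr [-0.0007  0.0029  0.    ] q [ 0.13  0.28  0.22  2.02 -0.08  0.85  2.42] tcp [ 0.4613 -0.2141  0.1713] t 6.8
```

```bash
python3 - <<'E'
from fit import *; from go import *
np.set_printoptions(precision=4,suppress=True)
w=load('w3')
k=lambda P,u,v:(w,(P[0],-P[1],P[2]),((u+.5)/1.42857-.5,(v+.5)/1.42857-.5))
obs=[k((92,17,1.5),369.5,404),k((92,-17,1.5),423,404),k((19,12,50),375,321),k((19,-12,50),418.5,321),k((-19,12,50),374,252),k((-19,-12,50),418.5,252),k((-19,12,0),377,240),k((-19,-12,0),416,240)]
for x0 in([.46,-.215,.45],[.46,-.215,.45,0]):
    x,e=fit(obs,x0);print(x,np.degrees(x[2]));print(e)
    delta([x[0],x[1],.012],np.degrees(x[2])+90)
E
```

```text
[ 0.4572 -0.2159  0.4579] 26.233259160757886
[[ 1.1738 -1.6209]
 [-0.7571 -1.6294]
 [-0.5408  1.1009]
 [ 0.2328  1.0919]
 [-0.5224  0.6951]
 [ 0.8871  0.6843]
 [-0.1576 -2.4429]
 [ 0.1583 -2.4525]]
dp [0.0049 0.0004 0.1593] dr [-0.0007  0.0029 -0.0002] q [ 0.13  0.28  0.22  2.02 -0.08  0.85  2.42] tcp [ 0.4613 -0.2141  0.1713] t 6.8
[ 0.4566 -0.2162  0.4573  0.0024] 26.199067051995716
[[ 0.9865 -1.0219]
 [-0.6932 -1.0114]
 [-0.6984  1.3627]
 [ 0.3506  1.3713]
 [-0.6621  0.5196]
 [ 1.0471  0.528 ]
 [-0.2567 -2.6816]
 [ 0.2745 -2.6747]]
dp [0.0055 0.0004 0.1593] dr [-0.0007  0.0029  0.0004] q [ 0.13  0.28  0.22  2.02 -0.08  0.85  2.42] tcp [ 0.4613 -0.2141  0.1713] t 6.8
```

```bash
python3 -m handwheel '[{"dp":[0.004,0,0.03],"delta_rot":[0,0.003,0]},{"dp":[0.004,0,0.08],"delta_rot":[0,0.003,0]},{"dp":[0.004,0,0.125],"delta_rot":[0,0.003,0]},{"dp":[0.004,0,0.15],"delta_rot":[0,0.003,0]},{"dp":[0.004,0,0.157],"delta_rot":[0,0.003,0]},{"dp":[0.004,0,0.157],"delta_rot":[0,0.003,0]},{"dp":[0.004,0,0.157],"delta_rot":[0,0.003,0]}]' 1 && python3 -m handwheel '[{"dp":[0,0,0],"delta_rot":[0,0,0]},{"dp":[0,0,0],"delta_rot":[0,0,0]},{"dp":[0,0,0],"delta_rot":[0,0,0]},{"dp":[0,0,0],"delta_rot":[0,0,0]},{"dp":[0,0,0],"delta_rot":[0,0,0]},{"dp":[0,0,0],"delta_rot":[0,0,0]},{"dp":[0,0,0],"delta_rot":[0,0,0]}]' 0 80
python3 - <<'E'
from go import *
delta([.46,-.215,.15],116)
E
```

```text
clock: 7.68
tcp_pos: [0.4588, -0.2169, 0.0154]
orientation: [-0.71, 3.058, -0.003]
contact_force: [0.4, -0.2, -0.8]
grip_width: 0.0854
gripper_force: 0.0
clock: 8.55
tcp_pos: [0.458, -0.2168, 0.0146]
orientation: [-0.71, 3.06, -0.002]
contact_force: [-1.6, -0.1, 5.5]
grip_width: 0.0232
gripper_force: 78.5
dp [-0.0026  0.0005 -0.1354] dr [-0.0011  0.0002  0.0023] q [ 0.19  0.54  0.16  2.12 -0.17  0.5   2.5 ] tcp [ 0.458  -0.2168  0.0146] t 8.55
```

```bash
python3 -m handwheel '[{"dp":[0,0,-0.02],"delta_rot":[0,0,0]},{"dp":[0,0,-0.06],"delta_rot":[0,0,0]},{"dp":[0,0,-0.1],"delta_rot":[0,0,0]},{"dp":[0,0,-0.1],"delta_rot":[0,0,0]}]' && python3 - <<'E'
from go import *;from fit import pose
p=pose([.6325,.0136,-.1415],(-187,0,110));print(p);delta(p,81.9)
E
```

```text
clock: 9.05
tcp_pos: [0.4596, -0.2173, 0.1168]
orientation: [-0.709, 3.056, -0.006]
contact_force: [-0.5, -0.1, -1.4]
grip_width: 0.023
gripper_force: 78.4
[np.float64(0.44736895885386746), np.float64(0.039972288564874295), np.float64(0.11)]
dp [-0.1023  0.2364  0.0061] dr [-0.0032  0.0052  0.5973] q [ 0.14  0.36  0.22  2.07 -0.11  0.72  2.46] tcp [ 0.4596 -0.2173  0.1168] t 9.05
```

```bash
python3 -m handwheel '[{"dp":[-0.01,0.024,0],"delta_rot":[0,0,0.06]},{"dp":[-0.03,0.07,0],"delta_rot":[0,0,0.2]},{"dp":[-0.05,0.118,0],"delta_rot":[0,0,0.3]},{"dp":[-0.07,0.165,0],"delta_rot":[0,0,0.42]},{"dp":[-0.09,0.21,0.003],"delta_rot":[0,0.003,0.53]},{"dp":[-0.102,0.236,0.006],"delta_rot":[-0.003,0.005,0.597]},{"dp":[-0.102,0.236,0.006],"delta_rot":[-0.003,0.005,0.597]},{"dp":[-0.102,0.236,0.006],"delta_rot":[-0.003,0.005,0.597]},{"dp":[-0.102,0.236,0.006],"delta_rot":[-0.003,0.005,0.597]}]' && python3 - <<'E'
from go import *;from fit import pose
p=pose([.6325,.0136,-.1415],(-187,0,110));delta(p,81.9)
d=snap('wrist','w4');cv2.imwrite('pics/w4b.png',cv2.resize(d['img'],(800,600),interpolation=cv2.INTER_CUBIC))
E
```

```text
clock: 10.18
tcp_pos: [0.4452, 0.0389, 0.1078]
orientation: [-0.224, -3.128, -0.001]
contact_force: [-0.3, -0.7, -1.3]
grip_width: 0.0231
gripper_force: 78.4
dp [-0.002   0.0014 -0.0022] dr [-0.     -0.0057 -0.0013] q [-0.45  0.29  0.27  2.21 -0.13  0.66  1.33] tcp [0.4452 0.0389 0.1078] t 10.18
```

View pics/w4b.png

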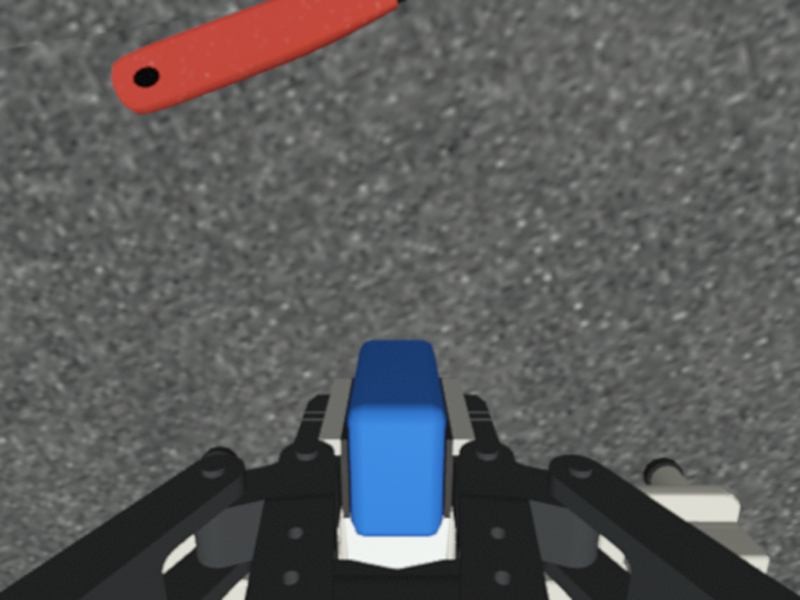

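```bash
python3 - <<'E'
from fit import *; from go import *
np.set_printoptions(precision=4,suppress=True)
w=load('w4');t=status.get_obs()['tcp_pos']
k=lambda P,u,v:(w,P,((u+.5)/1.42857-.5,(v+.5)/1.42857-.5))
obs=[k((-19,-12,50),349,405),k((-19,12,50),444,405),k((-19,-12,0),360,342),k((-19,12,0),435,342),k((19,-12,50),353,534),k((19,12,50),441,534)]
x,e=fit(obs,[.447,.04,-.14,.095]);print(x,np.degrees(x[2]));print(e)
a=np.array([np.cos(x[2]),np.sin(x[2])]);d=x[:2]-t[:2];print('wedge rel tcp along',d@a,'lat',d@[-a[1],a[0]],'z',x[3]-t[2])
E
```

```text
[ 0.4507  0.0377 -0.1404  0.0829] -8.043835118511263
[[-0.0855  2.5692]
 [ 0.198   2.3718]
 [ 1.0842 -2.147 ]
 [-2.6047 -2.2926]
 [ 0.0086 -0.1255]
 [-0.0536 -0.3043]]
wedge rel tcp along 0.005514295535909499 lat -0.0004916499238867609 z -0.02502263553174497
```

```bash
python3 -m handwheel '[{"dp":[-0.001,0.001,0.01],"delta_rot":[0,-0.006,0]},{"dp":[-0.001,0.001,0.03],"delta_rot":[0,-0.006,0]},{"dp":[-0.001,0.001,0.042],"delta_rot":[0,-0.006,0]},{"dp":[-0.001,0.001,0.045],"delta_rot":[0,-0.006,0]},{"dp":[-0.001,0.001,0.045],"delta_rot":[0,-0.006,0]},{"dp":[-0.001,0.001,0.045],"delta_rot":[0,-0.006,0]}]' && python3 -m handwheel '[{"dp":[0,0,0.001],"delta_rot":[0,0,0]},{"dp":[0,0,0.001],"delta_rot":[0,0,0]},{"dp":[0,0,0.001],"delta_rot":[0,0,0]}]'
python3 - <<'E'
from go import *;from fit import pose
p=pose([.6325,.0136,-.1415],(-187,0,61));delta(p,81.9)
d=snap('scene','s5');cv2.imwrite('pics/s5c.png',cv2.resize(d['img'][150:250,220:345],None,fx=6,fy=6,interpolation=cv2.INTER_CUBIC))
E
```

```text
clock: 10.98
tcp_pos: [0.4467, 0.0412, 0.0635]
orientation: [0.221, 3.132, 0.001]
contact_force: [0.2, 0.2, -1.3]
grip_width: 0.0229
gripper_force: 78.4
clock: 11.35
tcp_pos: [0.4463, 0.0412, 0.0622]
orientation: [0.221, 3.133, 0.001]
contact_force: [1.0, 0.4, -1.3]
grip_width: 0.0235
gripper_force: 78.4
dp [-0.0012 -0.001   0.0012] dr [0.0007 0.0009 0.0005] q [-0.43  0.38  0.24  2.23 -0.17  0.54  1.36] tcp [0.4463 0.0412 0.0622] t 11.35
```

View pics/s5c.png

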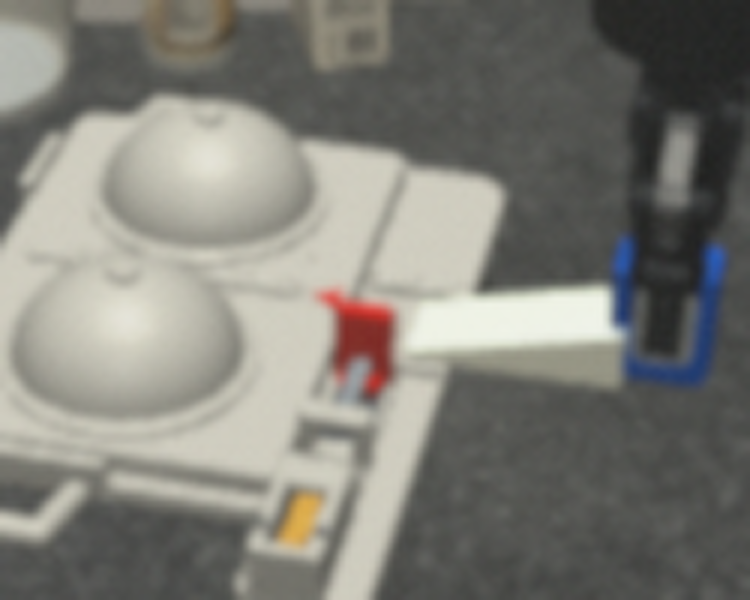

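```bash
python3 -m handwheel '[{"dp":[0,-0.001,0.001],"delta_rot":[0,0,0]},{"dp":[-0.006,-0.001,0.0015],"delta_rot":[0,0,0]},{"dp":[-0.014,-0.001,0.0015],"delta_rot":[0,0,0]},{"dp":[-0.021,-0.001,0.0015],"delta_rot":[0,0,0]},{"dp":[-0.024,-0.001,0.0015],"delta_rot":[0,0,0]},{"dp":[-0.024,-0.001,0.0015],"delta_rot":[0,0,0]}]'
for i in 1 2 3; do python3 -m handwheel '[{"dp":[-0.002,0,0],"delta_rot":[0,0,0]},{"dp":[-0.004,0,0],"delta_rot":[0,0,0]},{"dp":[-0.004,0,0],"delta_rot":[0,0,0]}]'; done
```

```text
clock: 12.15
tcp_pos: [0.4703, 0.0367, 0.0606]
orientation: [0.221, 3.133, 0.001]
contact_force: [0.3, -0.5, 1.0]
grip_width: 0.0232
gripper_force: 78.6
clock: 12.52
tcp_pos: [0.4741, 0.0362, 0.0606]
orientation: [0.221, 3.133, 0.001]
contact_force: [-0.0, -0.4, -1.0]
grip_width: 0.0232
gripper_force: 78.7
clock: 12.9
tcp_pos: [0.4782, 0.0356, 0.0606]
orientation: [0.221, 3.132, 0.001]
contact_force: [-0.8, -0.7, -0.9]
grip_width: 0.0227
gripper_force: 78.7
clock: 13.28
tcp_pos: [0.4822, 0.035, 0.0606]
orientation: [0.221, 3.132, 0.001]
contact_force: [0.9, 0.0, -0.2]
grip_width: 0.023
gripper_force: 78.7
```

```bash
for i in 1 2 3; do python3 -m handwheel '[{"dp":[-0.002,0,0],"delta_rot":[0,0,0]},{"dp":[-0.003,0,0],"delta_rot":[0,0,0]},{"dp":[-0.003,0,0],"delta_rot":[0,0,0]}]' | egrep 'tcp|force'; done; python3 - <<'E'
from go import *
t=status.get_obs()['tcp_pos'];a=-.1415;d=t[:2]-[.6325,.0136];print('M',d@[np.cos(a),np.sin(a)],d@[-np.sin(a),np.cos(a)])
E
```

```text
tcp_pos: [0.4836, 0.0349, 0.0606]
contact_force: [-5.0, 0.7, 6.5]
gripper_force: 79.6
tcp_pos: [0.4848, 0.0346, 0.0606]
contact_force: [-11.4, 1.6, 14.9]
gripper_force: 80.6
tcp_pos: [0.4864, 0.0344, 0.0606]
contact_force: [-15.2, 3.9, 19.9]
gripper_force: 81.4
M -0.14755612436766938 -5.62241248498567e-05
```

```bash
python3 -m handwheel '[{"dp":[-0.001,0,-0.002],"delta_rot":[0,0,0]},{"dp":[-0.002,0,-0.002],"delta_rot":[0,0,0]},{"dp":[-0.002,0,-0.002],"delta_rot":[0,0,0]}]'|egrep 'tcp|force|ori';python3 -m handwheel '[{"dp":[-0.002,0,-0.001],"delta_rot":[0,0,0]},{"dp":[-0.003,0,-0.001],"delta_rot":[0,0,0]},{"dp":[-0.003,0,-0.001],"delta_rot":[0,0,0]}]'|egrep 'tcp|force|ori'
```

```text
tcp_pos: [0.4911, 0.0334, 0.0617]
orientation: [-0.221, -3.131, 0.0]
contact_force: [-3.1, 0.4, -5.3]
gripper_force: 78.4
tcp_pos: [0.4959, 0.033, 0.0636]
orientation: [0.221, 3.133, 0.001]
contact_force: [-3.7, 0.6, -5.4]
gripper_force: 78.4
```

```bash
python3 -m handwheel '[{"dp":[0,0,0.001],"delta_rot":[0,0,0]},{"dp":[-0.002,0,0.002],"delta_rot":[0,0,0]},{"dp":[-0.003,0,0.0022],"delta_rot":[0,0,0]},{"dp":[-0.003,0,0.0022],"delta_rot":[0,0,0]}]'|egrep 'tcp|force|ori'
python3 -m handwheel '[{"dp":[-0.001,0,0],"delta_rot":[0,0,0]},{"dp":[-0.002,0,0],"delta_rot":[0,0,0]},{"dp":[-0.002,0,0],"delta_rot":[0,0,0]}]'|egrep 'tcp|force|ori'
```

```text
tcp_pos: [0.4989, 0.0327, 0.0614]
orientation: [0.221, 3.133, 0.001]
contact_force: [-3.0, 0.4, -5.4]
gripper_force: 78.4
tcp_pos: [0.5007, 0.0324, 0.0614]
orientation: [0.221, 3.133, 0.001]
contact_force: [-3.9, 0.0, -5.2]
gripper_force: 78.5
```

```bash
for i in 1 2;do python3 -m handwheel '[{"dp":[0,0,0.0004],"delta_rot":[0,0,0]},{"dp":[0,0,0.0007],"delta_rot":[0,0,0]},{"dp":[0,0,0.0007],"delta_rot":[0,0,0]}]'|egrep 'tcp|force|ori';done
```

```text
tcp_pos: [0.5006, 0.0325, 0.0608]
orientation: [0.221, 3.133, 0.001]
contact_force: [-4.5, 1.3, -2.3]
gripper_force: 78.6
tcp_pos: [0.5006, 0.0325, 0.0606]
orientation: [0.221, 3.133, 0.001]
contact_force: [-7.5, 0.5, 5.1]
gripper_force: 80.0
```

```bash
python3 -m handwheel '[{"dp":[0,0,-0.0003],"delta_rot":[0,0,0]},{"dp":[0,0,-0.0003],"delta_rot":[0,0,0]},{"dp":[0,0,-0.0003],"delta_rot":[0,0,0]}]'|egrep 'clock|tcp|force|ori'
python3 - <<'E'
from go import *;from fit import pose
d=snap('scene','s6');a=load('s5')
cv2.imwrite('pics/s6c.png',cv2.resize(d['img'][150:250,220:345],None,fx=6,fy=6,interpolation=cv2.INTER_CUBIC))
g=[cv2.cvtColor(i['img'],cv2.COLOR_BGR2GRAY) for i in(a,d)]
x=[.6325,.0136,-.1415]
for P in((-70,-105,56),(-70,-60,56),(-70,70,56),(-66,7,56),(0,-56,101),(0,56,101),(70,100,56),(-112,23,48),(-84,85,69),(-84,150,69)):
    p=np.float32(proj(a,pose(x,P))).reshape(1,1,2)
    q,st,_=cv2.calcOpticalFlowPyrLK(g[0],g[1],p,None,winSize=(11,11),maxLevel=1)
    up=np.array(pose(x,P))+[0,0,.004];print(P,p.ravel().round(1),(q-p).ravel().round(2),'4mm rise=',(proj(a,up)-p.ravel()).round(2),st.ravel())
E
```

```text
clock: 17.15
tcp_pos: [0.5006, 0.0325, 0.0607]
orientation: [0.221, 3.133, 0.001]
contact_force: [-6.8, 0.7, 0.2]
gripper_force: 79.2
(-70, -105, 56) [287.7 176.3] [-0.72 -0.62] 4mm rise= [ 0.05 -1.4 ] [1]
(-70, -60, 56) [284. 186.] [ 1.78 -5.87] 4mm rise= [ 0.04 -1.42] [1]
(-70, 70, 56) [271.5 218.4] [-1.   -0.22] 4mm rise= [ 0.02 -1.5 ] [1]
(-66, 7, 56) [276.1 201.6] [-0.43  0.35] 4mm rise= [ 0.03 -1.47] [1]
(0, -56, 101) [254.7 166.7] [-1.29 -0.61] 4mm rise= [-0.02 -1.5 ] [1]
(0, 56, 101) [241.  192.8] [-1.41 -0.96] 4mm rise= [-0.06 -1.58] [1]
(70, 100, 56) [204.1 217.2] [-0.45  0.02] 4mm rise= [-0.16 -1.51] [1]
(-112, 23, 48) [294.9 211.5] [  -1.96 -188.31] 4mm rise= [ 0.08 -1.47] [1]
(-84, 85, 69) [276.5 218.6] [-0.05 -0.04] 4mm rise= [ 0.03 -1.54] [1]
(-84, 150, 69) [269.2 238.2] [0.01 0.01] 4mm rise= [ 0.01 -1.58] [1]
```

View pics/s6c.png

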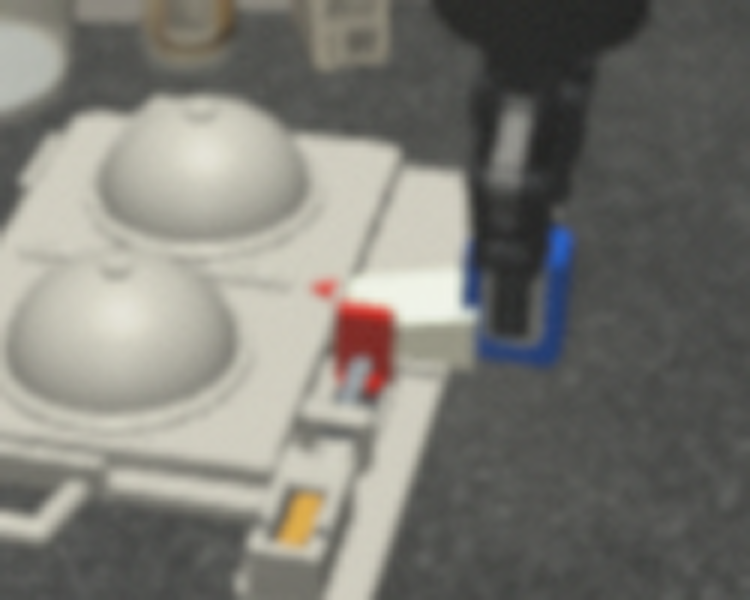

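```bash
python3 -m handwheel '[{"dp":[-0.001,0,0],"delta_rot":[0,0,0]},{"dp":[-0.0015,0,0],"delta_rot":[0,0,0]},{"dp":[-0.0015,0,0],"delta_rot":[0,0,0]},{"dp":[-0.0015,0,0],"delta_rot":[0,0,0]}]'|egrep 'clock|tcp|force'
```

```text
clock: 17.7
tcp_pos: [0.5018, 0.0324, 0.0607]
contact_force: [-7.0, 1.4, 2.8]
gripper_force: 79.5
```

```bash
python3 -c "
from bench import r
print(r.hand_in())"
```

```text
the job is handed in; nothing more can be done
None
```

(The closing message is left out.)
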